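# Shut and pin the sliding door of the bangle cabinet

## Task

Slide the teal door of the little cabinet fully shut by its red knob, then take the brass lock pin with the orange grip out of its wooden stand and drop it, tip down, all the way into the brass-rimmed hole in the cabinet's roof so that the door stays locked.

Things in the scene. Friction and masses are not known exactly. Their poses are not given: they have to be found in the camera images.
- door (a joint): Opening of the teal sliding door, m: 0 = fully shut at its stop, 0.115 = fully open. Opening moves door and knob along +y of pin_hole, shutting along -y; friction about 1.5 N, it stays where left. Cabinet: cream, 150 mm deep, 320 wide, 150 high, fixed, doors facing the robot, turned up to 0.2 rad. An open door blocks the pin hole 36 mm below its mouth.
- door_knob (a point): Red upright knob on top of the teal door: cylinder 20 mm across, 40 mm high, clear above the roof, 150 to 190 mm above the table. The point is on its axis, 15 mm below its top. Grip it from above or push it sideways. It moves with the door; when shut it lies 100 mm in -y and 92 mm in -x from pin_hole, in that point's axes.
- pin_hole (a point): Centre of the mouth of the brass funnel on the cabinet's roof, 168 mm above the table (roof 150 mm). Mouth 47 mm across inside, rim 54 mm outside, narrowing over 18 mm to a throat 24 mm wide; the hole's floor is 63 mm below the mouth. Axes are the cabinet's: z up, x from the door side to the back, y the door's opening direction.
- lock_pin: Loose pin, 125 mm long, about 80 g: brass shaft 14 mm across, then an orange grip 26 mm across from 85 to 125 mm. Origin at the centre of its tip, z up along it. Starts upright, tip 6 mm above the table, 34 mm deep in a wooden block 60x60x40 mm (a like block holds a black-capped kohl stick, not wanted). Fully in the roof hole, its tip is 63 mm below the mouth, the grip's lower end 22 mm above it.
Not all that is in view belongs to the job. What is meant by the lock_pin is not blue, and is the larger of those in its own colour.

How it is judged:
On the way:
1. the teal door is slid shut (value of joint door below 0.01 m), for 0.2 s.
At the end, for the whole second after the job is handed in: The teal door is within 10 mm of fully shut, and the lock pin stands at rest in the roof hole, tip down, its tip at least 50 mm below the mouth (63 mm is fully home), within 15 mm of the hole's axis and leaning less than 17 degrees (value of joint door below 0.01 m and z of lock_pin in the frame of pin_hole below -0.05 m and horizontal distance between lock_pin and pin_hole below 0.015 m and angle between lock_pin's own z axis and vertical below 0.3 rad and linear speed of lock_pin below 0.02 m/s); the robot touches nothing.
It also fails if it takes over 56 s, if anything falls off the work surface, if the arm or the gripper's body presses on something with over 40 N, if the wrist force passes 120 N, or if a joint passes its speed limit or range.

## Robot

A 6-joint arm with a two-finger parallel gripper is mounted at the origin on the work surface. World frame = base frame: x ahead of the robot, y to its left, z up, the work surface at z = 0. Lengths are in m, angles in rad, forces in N, time in s.
With the tool pointing down it reaches from about 0.3 to 0.875 m from the base axis. Payload 4.2 kg.
Tool frame: the origin (TCP) lies on the centre line of the jaws, within the pads' length; the fingertips stand ctrl.finger_overhang ahead of it and the grasp point (between the pads) is the TCP (ctrl.finger_overhang is the distance from the TCP to the fingertips, in m); z points along the fingers, x is the direction in which the jaws open and shut, and the axes are right-handed (so a half turn about z gives the same grasp; the last joint's range is limited). The gripper opens to 85 mm and grips with 20 to 120 N. Pads are 22 mm wide; open, the fingers measure 114 mm over their backs; the gripper's body (76 mm by 85 mm) begins 54 mm behind the grasp point. The pads swing forward as they close: fully open they stand 13 mm farther back than shut.
Start: joints at [-1.291, 0.32, 1.565, -0, 1.257, -0.02], TCP at [0.17, -0.549, 0.25] pointing down, gripper open.
Joint ranges: [-3.11, 3.11], [-0.84, 2.01], [0.21, 2.61], [-1.34, 4.49], [0.05, 2.63], [-2.56, 2.56]. Speed limits (rad/s): [2.57, 2.57, 3.14, 3.14, 3.14, 3.14].

## Interface

Orientations are given as a unit quaternion [w, x, y, z].
In Python, from workcell import sensors, cams, ctrl gives the robot as it stands. The module is installed in compiled form; this text tells all that it offers.
- The arm moves only by the tool send_rows, never from a script. Its arguments are lists of equal length, an entry for each row: "slide": the shift along the tool's x, y, z in m, a list of three; "angular": the turn, a rotation vector about the tool's x, y, z in rad, a list of three; "claw": the closure, from -1 (fully open) to 1 (shut). In form: {"slide": [[x, y, z], ...], "angular": [[wx, wy, wz], ...], "claw": [claw, ...]}. A call has 1 to 5 rows; each row is the pose to reach, as a shift and turn from the pose measured when the call began, along the tool's axes at that moment; what a row does not reach only later rows make up. A row lasts 1/10 s, in which the tool goes at most 50 mm and 8.59 degrees, less where a joint would pass 70% of its speed; a pose out of reach is approached as far as the arm can. A call with a gripper value outside its range is refused whole. The fingers move at their own pace and stop on an object; the grip force is fixed at half the most. Time passes only in rows, so rows that repeat a pose let the fingers close. It gives the time, the measured TCP pose, the force and the opening at its end, in the units of the state.
- sensors.observe(): the state, without advancing time (a new reading comes with each control period).
- cams.read_camera(name): name is "scene" or "top"; returns the picture (384x512x3 uint8, red, green, blue); there is no depth.
- cams.camera_info(name): a dict with "fov_y" (degrees; the focal length in pixels is half the picture's height over the tangent of half this angle, whatever the lens; pixels are square), "cx", "cy" (the principal point, pixels), "R" (3x3) and "t" (3): a world point X has camera coordinates R X + t. Camera axes: x right, y down, z forward; pixel columns grow to the right and rows downward; lengths in m; the calibration is good to about 2 mm. A picture is of the moment at which its call begins. camera_info takes no time and is no camera call.
- ctrl.finish_job(): hands the job in, once; it reports no verdict.
The state is a dict: "clock": time; "joint_positions": joint angles; "joint_vel": joint speeds; "tau": joint torques, N m; "eef_pos": TCP position; "tcp_rot": TCP orientation; "ft_force": force on the tool from outside, world axes, zero at the start; "wrist_torque": the same for the moment, N m; "width": finger opening in m.
Only numpy, scipy, OpenCV 4.12 (cv2) and the standard library are available. Lean on these libraries where they do the work, as an engineer would, in place of code of your own. Each camera call takes 0.05 s, during which the arm holds its last target. There are 200 camera calls.

## Working session

There is one attempt and no reset: what is moved stays moved. The work goes in short steps, Python scripts to look and compute and a tool call to move; the robot and the scene stay as the last step left them, time stands still between calls to the robot, and variables do not carry over. Pictures are saved under pics/ and viewed, on a budget of 10 in all, crops included, one or two more only if the job needs it, and the job is handed in when it is done.

Besides the shell and the picture viewer there is one more tool, called by a JSON object that holds its "fn" and its "kwargs", one argument or row to a line. send_rows: Moves the arm, as the interface text tells. Its arguments: {"type":"object","properties":{"slide":{"type":"array"},"angular":{"type":"array"},"claw":{"type":"array"}},"required":["slide","angular","claw"]}

```bash
mkdir -p pics; python3 - <<'E'
from workcell import sensors,cams,ctrl
import cv2,numpy as np
s=sensors.observe()
print({k:np.round(v,4).tolist() for k,v in s.items()},ctrl.finger_overhang)
for n in("scene","top"):
    im=cams.read_camera(n);np.save(f"pics/{n}0.npy",im)
    cv2.imwrite(f"pics/{n}0.png",cv2.resize(im[:,:,::-1],(768,576),interpolation=cv2.INTER_CUBIC))
    print(n,{k:np.round(v,4).tolist() for k,v in cams.camera_info(n).items()})
E
```

```text
{'clock': 0.0, 'joint_positions': [-1.291, 0.3203, 1.5657, -0.0, 1.2574, -0.02], 'joint_vel': [-0.0001, -0.0007, -0.0003, -0.0007, -0.0007, -0.0009], 'tau': [0.0011, -41.5529, -23.4162, -0.0001, 0.0081, 0.0], 'eef_pos': [0.1697, -0.5489, 0.2495], 'tcp_rot': [-0.0005, 0.8048, -0.5936, -0.0007], 'ft_force': [-0.3973, -0.1851, 1.1065], 'wrist_torque': [0.0082, 0.0032, 0.0151], 'width': 0.0853} 0.019
scene {'fov_y': 47.4235, 'cx': 260.585, 'cy': 191.4788, 'R': [[-0.8071, 0.5903, 0.0092], [0.3886, 0.5429, -0.7445], [-0.4444, -0.5973, -0.6676]], 't': [0.4076, -0.1277, 1.3924]}
top {'fov_y': 44.8367, 'cx': 257.1985, 'cy': 183.396, 'R': [[-0.0124, -0.9999, 0.0047], [-0.9824, 0.0113, -0.1863], [0.1862, -0.0069, -0.9825]], 't': [0.0083, 0.5557, 1.372]}
```

View pics/scene0.png

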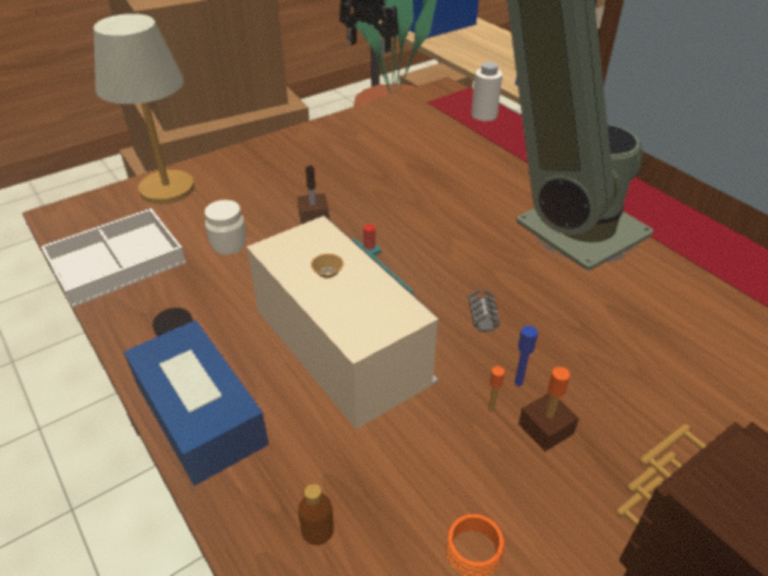

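View pics/top0.png

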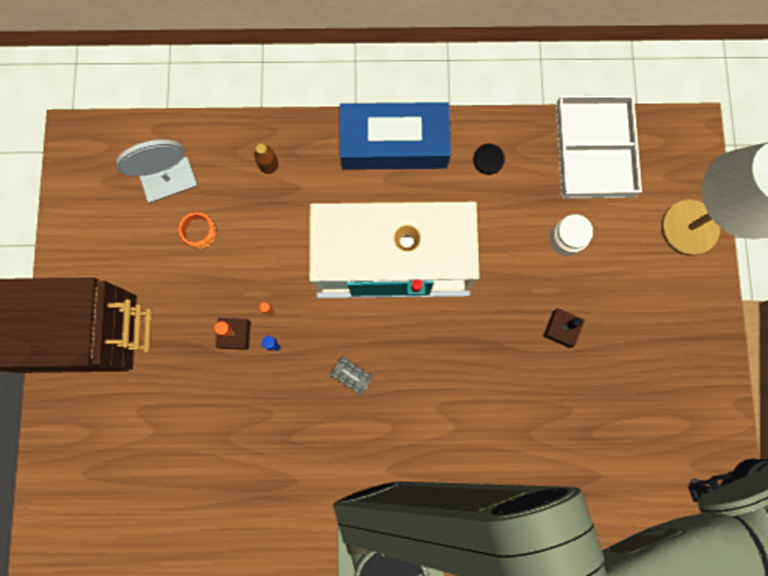

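Candidates with the pin's shape: orange at top (222,327) / scene (559,380), which is larger and stands in a wooden block; small orange at top (265,307) / scene (497,375); blue at top (270,343) / scene (527,340). The one in the block fits, because it is not blue and is the larger orange one. I'll measure it and confirm in a crop. The red knob is at top (417,286) and the funnel at top (407,238).

```bash
cat > h.py <<'E'
import cv2,numpy as np
from workcell import sensors,cams,ctrl
from scipy.spatial.transform import Rotation as Ro
def K(n):
    c=cams.camera_info(n);f=192/np.tan(np.radians(c["fov_y"])/2);return c,f
def ray(n,p):
    c,f=K(n);R=np.array(c["R"]);d=R.T@[(p[0]-c["cx"])/f,(p[1]-c["cy"])/f,1.];return -R.T@np.array(c["t"]),d/np.linalg.norm(d)
def plane(n,p,z):
    o,d=ray(n,p);return o+d*(z-o[2])/d[2]
def tri(pa,pb):
    A=np.zeros((3,3));b=np.zeros(3);rs=[ray("scene",pa),ray("top",pb)]
    for o,d in rs: P=np.eye(3)-np.outer(d,d);A+=P;b+=P@o
    X=np.linalg.solve(A,b);return X,max(np.linalg.norm((np.eye(3)-np.outer(d,d))@(X-o)) for o,d in rs)
RNG=dict(orange=((5,170,120),(14,255,255)),red=((0,190,100),(3,255,255)),red2=((174,190,100),(179,255,255)),brass=((15,90,40),(28,255,255)),teal=((82,100,40),(98,255,255)),cream=((12,10,150),(32,75,255)),blue=((110,150,60),(125,255,255)))
def mask(im,c): 
    h=cv2.cvtColor(im,cv2.COLOR_RGB2HSV);return cv2.inRange(h,*RNG[c])
def blobs(im,c,roi,mn=8):
    m=mask(im,c)
    if c=="red": m|=mask(im,"red2")
    x0,y0,x1,y1=roi;k=np.zeros_like(m);k[y0:y1,x0:x1]=m[y0:y1,x0:x1]
    n,l,st,ce=cv2.connectedComponentsWithStats(k)
    return [(st[i].tolist(),ce[i].round(2).tolist()) for i in range(1,n) if st[i,4]>=mn]
E
python3 - <<'E'
from h import *
S=np.load("pics/scene0.npy");T=np.load("pics/top0.npy")
for c,rs,rt in [("orange",(310,230,390,290),(130,190,190,235)),("red",(230,140,260,175),(260,180,300,200)),("brass",(200,160,235,190),(255,145,290,170)),("teal",(200,140,300,210),(200,180,320,200)),("cream",(160,140,300,290),(200,130,325,192))]:
    print(c,"S",blobs(S,c,rs),"T",blobs(T,c,rt))
for im,c,b in((S,'s',(325,240,48,48)),(S,'s',(205,145,48,48)),(T,'t',(135,190,48,48)),(T,'t',(253,148,48,48))):pass
cr=lambda im,x,y:cv2.resize(im[y:y+50,x:x+65,::-1],(390,300),interpolation=cv2.INTER_NEAREST)
cv2.imwrite("pics/c1.png",np.vstack([np.hstack([cr(S,320,240),cr(S,200,145)]),np.hstack([cr(T,135,192),cr(T,245,147)])]))
E
```

```text
orange S [([326, 244, 11, 15, 130], [331.1, 250.88]), ([365, 244, 16, 21, 244], [372.44, 253.74])] T [([172, 201, 9, 9, 62], [176.39, 204.74]), ([142, 214, 13, 10, 99], [148.06, 218.69])]
red S [([244, 150, 5, 4, 16], [245.88, 151.62])] T [([275, 187, 6, 7, 35], [277.43, 189.77])]
brass S [([207, 169, 22, 16, 247], [217.63, 175.65])] T [([263, 150, 18, 18, 202], [271.28, 157.79])]
teal S [] T [([232, 188, 57, 9, 422], [257.22, 191.92])]
cream S [([160, 144, 2, 7, 12], [160.42, 146.58]), ([166, 144, 126, 99, 5691], [228.09, 193.3]), ([288, 250, 4, 4, 10], [289.1, 251.7])] T [([207, 135, 112, 57, 5547], [262.45, 161.47]), ([267, 158, 9, 7, 22], [271.05, 160.64])]
```

View pics/c1.png

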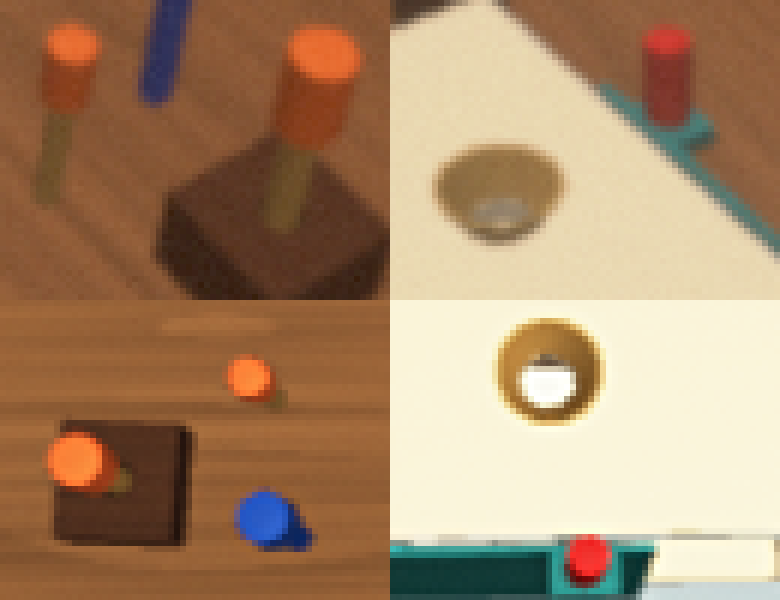

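The crop confirms it. The large orange-capped pin stands in the wooden block, with its cap face at scene px (373.5,248.3) and top px (147,218.3). The smaller orange pin and the blue one stand free. The knob's top face is at scene (245.7,151.3) / top (278.2,188.7), and the funnel mouth at scene (217.7,175.7) / top (271.2,158.3).

```bash
python3 - <<'E'
from h import *
T=np.load("pics/top0.npy")
for n,a,b in[("pintop",(373.5,248.3),(147,218.3)),("pin at block",(365.8,277.5),(155,221.8)),("small",(331.6,246.8),(176.2,204.6)),("knob",(245.7,151.3),(278.2,188.7)),("hole",(217.7,175.7),(271.2,158.3))]:
    X,e=tri(a,b);print(n,X.round(4),round(e,4))
print("pin@.131",plane("top",(147,218.3),.131),plane("scene",(373.5,248.3),.131))
print("knob@.19",plane("top",(278.2,188.7),.19),plane("scene",(245.7,151.3),.19))
print("hole@.168",plane("top",(271.2,158.3),.168),plane("scene",(217.7,175.7),.168))
m=mask(T,"cream");k=np.zeros_like(m);k[130:187,200:325]=m[130:187,200:325]
c=max(cv2.findContours(k,0,1)[0],key=cv2.contourArea)
# back and side edges of roof at z=.15
pts=c[:,0].astype(float);f=lambda q:np.array([plane("top",p,.15)[:2] for p in q])
x0=pts[:,0]
back=np.array([(x,pts[pts[:,0]==x][:,1].min()) for x in range(212,314) if (pts[:,0]==x).any()])
P=f(back);s=np.polyfit(P[:,1],P[:,0],1);print("back edge yaw",-np.arctan(s[0]))
le=np.array([(pts[pts[:,1]==y][:,0].min(),y) for y in range(138,183)]);P=f(le);s=np.polyfit(P[:,0],P[:,1],1);print("side yaw",np.arctan(s[0]))
le=np.array([(pts[pts[:,1]==y][:,0].max(),y) for y in range(138,183)]);P=f(le);s=np.polyfit(P[:,0],P[:,1],1);print("side yaw",np.arctan(s[0]))
s=sensors.observe();q=s["tcp_rot"];R=Ro.from_quat(np.r_[q[1:],q[0]]).as_matrix();print(R.round(3))
E
```

```text
pintop [0.4437 0.3167 0.1305] 0.0003
pin at block [0.4436 0.3162 0.03  ] 0.0009
small [0.4872 0.241  0.0937] 0.0
knob [ 0.5136 -0.0545  0.1892] 0.0009
hole [ 0.6056 -0.0378  0.1672] 0.0005
pin@.131 [0.44344189 0.31686988 0.131     ] [0.44427054 0.3167299  0.131     ]
knob@.19 [ 0.51414496 -0.0550123   0.19      ] [ 0.51364819 -0.05279651  0.19      ]
hole@.168 [ 0.6058292  -0.03814098  0.168     ] [ 0.60570368 -0.03658645  0.168     ]
back edge yaw 0.003949001767515964
side yaw 0.00764187576947378
side yaw 0.0004284219973519801
[[ 0.295 -0.955 -0.   ]
 [-0.955 -0.295  0.001]
 [-0.002 -0.    -1.   ]]
```

{"fn": "send_rows", "kwargs": {
  "slide": [
    [-0.371, -0.474, 0],
    [-0.371, -0.474, 0],
    [-0.371, -0.474, 0],
    [-0.371, -0.474, 0],
    [-0.371, -0.474, 0]
  ],
  "angular": [
    [0, 0, 0.1],
    [0, 0, 0.2],
    [0, 0, 0.3],
    [0, 0, 0.3],
    [0, 0, 0.3]
  ],
  "claw": [-1, -1, -1, -1, -1]
}}

```text
clock: 0.6
eef_pos: [0.3128, -0.3421, 0.25]
tcp_rot: [0.0, -0.707, 0.707, 0.001]
ft_force: [1.4, -0.5, 0.6]
width: 0.0853
```

```bash
cat >> h.py <<'E'
def go(x,y,z,ang):
    "tool-frame slide and turn to world target, tool down, tool-x at angle ang"
    s=sensors.observe();q=s["tcp_rot"];R=Ro.from_quat(np.r_[q[1:],q[0]])
    G=Ro.from_matrix(np.array([[np.cos(ang),np.sin(ang),0],[np.sin(ang),-np.cos(ang),0],[0,0,-1]]))
    print("slide",R.inv().apply(np.array([x,y,z])-s["eef_pos"]).round(4).tolist(),"ang",(R.inv()*G).as_rotvec().round(3).tolist(),"pos",np.round(s["eef_pos"],4),"t",s["clock"],"F",np.round(s["ft_force"],1),"w",round(float(s["width"]),4),"j",np.round(s["joint_positions"],2))
E
python3 -c "from h import *;go(.5136,-.0545,.25,-1.5708)"
```

```text
slide [-0.2878, -0.2005, 0.0004] ang [0.001, 0.002, -0.001] pos [ 0.3128 -0.3421  0.25  ] t 0.6 F [ 1.4 -0.5  0.6] w 0.0853 j [-0.86  0.14  1.8   0.    1.2   0.72]
```

{"fn": "send_rows", "kwargs": {
  "slide": [
    [-0.288, -0.2, 0],
    [-0.288, -0.2, 0],
    [-0.288, -0.2, 0],
    [-0.288, -0.2, 0],
    [-0.288, -0.2, 0]
  ],
  "angular": [
    [0, 0, 0],
    [0, 0, 0],
    [0, 0, 0],
    [0, 0, 0],
    [0, 0, 0]
  ],
  "claw": [-1, -1, -1, -1, -1]
}}

```text
clock: 1.1
eef_pos: [0.4553, -0.1365, 0.2502]
tcp_rot: [0.0, -0.707, 0.707, 0.001]
ft_force: [0.6, -1.2, -0.1]
width: 0.0853
```

```bash
python3 -c "from h import *;go(.5136,-.0545,.25,-1.5708)"
```

```text
slide [-0.0821, -0.0582, 0.0003] ang [0.001, 0.002, -0.001] pos [ 0.4553 -0.1365  0.2502] t 1.1 F [ 0.6 -1.2 -0.1] w 0.0853 j [-0.32  0.16  1.78  0.    1.2   1.25]
```

{"fn": "send_rows", "kwargs": {
  "slide": [
    [-0.041, -0.029, 0],
    [-0.082, -0.058, 0],
    [-0.082, -0.058, 0],
    [-0.082, -0.058, 0.03],
    [-0.082, -0.058, 0.068]
  ],
  "angular": [
    [0, 0, 0],
    [0, 0, 0],
    [0, 0, 0],
    [0, 0, 0],
    [0, 0, 0]
  ],
  "claw": [-1, -1, -1, -1, -1]
}}

```text
clock: 1.6
eef_pos: [0.5143, -0.0545, 0.1828]
tcp_rot: [-0.001, 0.707, -0.707, 0.001]
ft_force: [-0.3, -0.7, -0.7]
width: 0.0856
```

{"fn": "send_rows", "kwargs": {
  "slide": [
    [0, 0, 0],
    [0, 0, 0],
    [0, 0, 0],
    [0, 0, 0],
    [0, 0, 0]
  ],
  "angular": [
    [0, 0, 0],
    [0, 0, 0],
    [0, 0, 0],
    [0, 0, 0],
    [0, 0, 0]
  ],
  "claw": [1, 1, 1, 1, 1]
}}

```text
clock: 2.1
eef_pos: [0.5152, -0.0548, 0.1847]
tcp_rot: [0.003, -0.707, 0.707, -0.002]
ft_force: [-0.5, -0.0, 2.7]
width: 0.0184
```

```bash
python3 -c "from h import *;go(.5136,-.1385,.18,-1.5708)"
```

```text
slide [0.0837, 0.0016, 0.0046] ang [-0.007, 0.001, -0.0] pos [ 0.5152 -0.0548  0.1847] t 2.1 F [-0.5 -0.   2.7] w 0.0184 j [-0.13  0.28  1.8   0.    1.06  1.44]
```

{"fn": "send_rows", "kwargs": {
  "slide": [
    [0.02, 0, 0],
    [0.04, 0, 0],
    [0.06, 0, 0],
    [0.075, 0, 0],
    [0.082, 0, 0]
  ],
  "angular": [
    [0, 0, 0],
    [0, 0, 0],
    [0, 0, 0],
    [0, 0, 0],
    [0, 0, 0]
  ],
  "claw": [1, 1, 1, 1, 1]
}}

```text
clock: 2.6
eef_pos: [0.5152, -0.1377, 0.1847]
tcp_rot: [0.003, -0.707, 0.708, -0.002]
ft_force: [1.3, 1.1, -2.7]
width: 0.0181
```

{"fn": "send_rows", "kwargs": {
  "slide": [
    [0.002, 0, 0],
    [0.004, 0, 0],
    [0.006, 0, 0]
  ],
  "angular": [
    [0, 0, 0],
    [0, 0, 0],
    [0, 0, 0]
  ],
  "claw": [1, 1, 1]
}}

```text
clock: 2.9
eef_pos: [0.5153, -0.1388, 0.1847]
tcp_rot: [0.006, -0.706, 0.708, 0.002]
ft_force: [1.5, 20.8, -0.4]
width: 0.0181
```

The door hit its stop at y = -0.139, with 21 N on the wrist. I'll release the knob and look.

{"fn": "send_rows", "kwargs": {
  "slide": [
    [0, 0, 0],
    [0, 0, 0],
    [0, 0, 0],
    [0, 0, -0.03],
    [0, 0, -0.08]
  ],
  "angular": [
    [0, 0, 0],
    [0, 0, 0],
    [0, 0, 0],
    [0, 0, 0],
    [0, 0, 0]
  ],
  "claw": [-1, -1, -1, -1, -1]
}}

```text
clock: 3.4
eef_pos: [0.5129, -0.1396, 0.2627]
tcp_rot: [0.004, -0.706, 0.708, 0.005]
ft_force: [1.6, -0.5, 0.4]
width: 0.0852
```

```bash
python3 -c "
from h import *
go(.4437,.3167,.28,0)
S=cams.read_camera('scene');T=cams.read_camera('top')
cr=lambda im,x,y:cv2.resize(im[y:y+100,x:x+130,::-1],(390,300),interpolation=cv2.INTER_CUBIC)
cv2.imwrite('pics/c2.png',np.hstack([cr(S,170,120),cr(T,200,120)]))
print('S',blobs(S,'red',(190,120,270,175)),'T',blobs(T,'red',(260,180,350,200)))
"
```

```text
slide [-0.4562, 0.0709, -0.0113] ang [-0.009, 0.011, -1.575] pos [ 0.5129 -0.1396  0.2627] t 3.4 F [ 1.6 -0.5  0.4] w 0.0852 j [-0.29  0.25  1.64  0.01  1.26  1.28]
S [([225, 134, 5, 4, 13], [226.85, 135.69])] T [([305, 186, 7, 8, 38], [307.84, 189.37])]
```

View pics/c2.png

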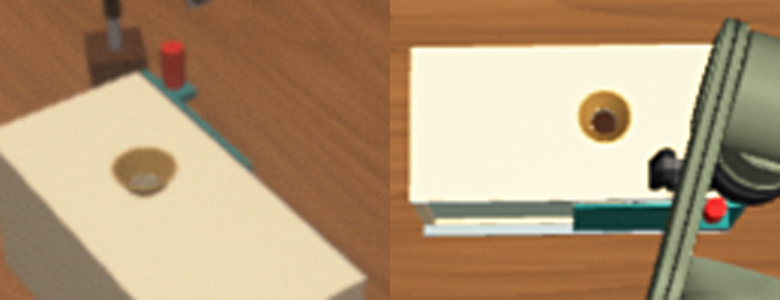

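The picture shows the knob moved to the cabinet's end, the door closed, and the hole showing the door's bore (dark). The door is shut, so I go on to the pin.

{"fn": "send_rows", "kwargs": {
  "slide": [
    [-0.456, 0.071, -0.01],
    [-0.456, 0.071, -0.01],
    [-0.456, 0.071, -0.01],
    [-0.456, 0.071, -0.01],
    [-0.456, 0.071, -0.01]
  ],
  "angular": [
    [0, 0, -0.15],
    [0, 0, -0.3],
    [0, 0, -0.45],
    [0, 0, -0.6],
    [0, 0, -0.75]
  ],
  "claw": [-1, -1, -1, -1, -1]
}}

```text
clock: 4.0
eef_pos: [0.4783, 0.1089, 0.2751]
tcp_rot: [-0.007, 0.917, -0.398, 0.009]
ft_force: [0.4, 0.1, 0.7]
width: 0.0851
```

```bash
python3 -c "from h import *;go(.4437,.3167,.25,0)"
```

```text
slide [-0.1758, -0.116, 0.0257] ang [-0.015, -0.018, -0.82] pos [0.4783 0.1089 0.2751] t 4.0 F [0.4 0.1 0.7] w 0.0851 j [0.2  0.16 1.72 0.   1.24 1.02]
```

{"fn": "send_rows", "kwargs": {
  "slide": [
    [-0.176, -0.116, 0.02],
    [-0.176, -0.116, 0.025],
    [-0.176, -0.116, 0.025],
    [-0.176, -0.116, 0.025],
    [-0.176, -0.116, 0.025]
  ],
  "angular": [
    [-0.003, -0.004, -0.15],
    [-0.006, -0.008, -0.3],
    [-0.009, -0.01, -0.45],
    [-0.012, -0.014, -0.6],
    [-0.015, -0.018, -0.75]
  ],
  "claw": [-1, -1, -1, -1, -1]
}}

```text
clock: 4.5
eef_pos: [0.4425, 0.3206, 0.2499]
tcp_rot: [-0.001, 0.999, -0.033, -0.0]
ft_force: [-0.3, -0.9, -0.5]
width: 0.0857
```

```bash
python3 -c "from h import *;go(.4437,.3167,.25,0)"
```

```text
slide [0.0014, 0.0038, -0.0002] ang [-0.001, 0.001, -0.065] pos [0.4425 0.3206 0.2499] t 4.5 F [-0.3 -0.9 -0.5] w 0.0857 j [0.61 0.27 1.63 0.   1.24 0.67]
```

{"fn": "send_rows", "kwargs": {
  "slide": [
    [0.0015, 0.004, 0],
    [0.0015, 0.004, 0.04],
    [0.0015, 0.004, 0.08],
    [0.0015, 0.004, 0.115],
    [0.0015, 0.004, 0.137]
  ],
  "angular": [
    [0, 0, -0.065],
    [0, 0, -0.065],
    [0, 0, -0.065],
    [0, 0, -0.065],
    [0, 0, -0.065]
  ],
  "claw": [-1, -1, -1, -1, -1]
}}

```text
clock: 5.0
eef_pos: [0.4428, 0.3158, 0.1104]
tcp_rot: [0.0, 1.0, -0.0, -0.001]
ft_force: [0.7, -0.4, -0.2]
width: 0.0852
```

```bash
python3 -c "from h import *;go(.4437,.3167,.113,0)"
```

```text
slide [0.0008, -0.0009, -0.0026] ang [0.001, 0.003, -0.0] pos [0.4428 0.3158 0.1104] t 5.0 F [ 0.7 -0.4 -0.2] w 0.0852 j [0.6  0.4  1.83 0.   0.91 0.6 ]
```

{"fn": "send_rows", "kwargs": {
  "slide": [
    [0.001, -0.001, -0.002],
    [0.001, -0.001, -0.002],
    [0.001, -0.001, -0.002],
    [0.001, -0.001, -0.002],
    [0.001, -0.001, -0.002]
  ],
  "angular": [
    [0, 0, 0],
    [0, 0, 0],
    [0, 0, 0],
    [0, 0, 0],
    [0, 0, 0]
  ],
  "claw": [1, 1, 1, 1, 1]
}}

```text
clock: 5.5
eef_pos: [0.4443, 0.3172, 0.1141]
tcp_rot: [-0.001, 1.0, -0.0, -0.001]
ft_force: [-1.4, -0.6, 6.7]
width: 0.025
```

{"fn": "send_rows", "kwargs": {
  "slide": [
    [0, 0, -0.02],
    [0, 0, -0.05],
    [0, 0, -0.1],
    [0, 0, -0.15],
    [0, 0, -0.2]
  ],
  "angular": [
    [0, 0, 0],
    [0, 0, 0],
    [0, 0, 0],
    [0, 0, 0],
    [0, 0, 0]
  ],
  "claw": [1, 1, 1, 1, 1]
}}

```text
clock: 6.0
eef_pos: [0.4442, 0.3167, 0.3165]
tcp_rot: [-0.001, 1.0, -0.0, -0.0]
ft_force: [1.1, 0.6, -1.2]
width: 0.0248
```

```bash
python3 -c "
from h import *
go(.6057,-.0375,.32,0)
S=cams.read_camera('scene');T=cams.read_camera('top')
cr=lambda im,x,y:cv2.resize(im[y:y+150,x:x+195,::-1],(390,300),interpolation=cv2.INTER_CUBIC)
cv2.imwrite('pics/c3.png',np.hstack([cr(S,300,150),cr(T,80,140)]))
"
```

```text
slide [0.1617, 0.3541, -0.004] ang [-0.001, 0.0, -0.0] pos [0.4442 0.3167 0.3165] t 6.0 F [ 1.1  0.6 -1.2] w 0.0248 j [0.6  0.24 1.51 0.   1.39 0.6 ]
```

View pics/c3.png

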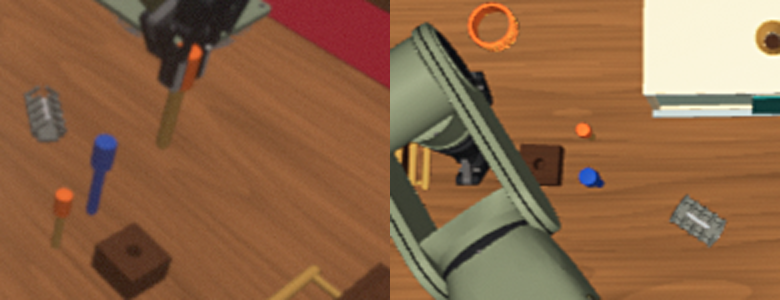

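The pin is out of its stand and upright in the jaws, with its tip near scene px (382,222). The empty block, the small orange pin and the blue pin still stand. I'll carry it over the hole.

{"fn": "send_rows", "kwargs": {
  "slide": [
    [0.017, 0.036, -0.004],
    [0.035, 0.077, -0.004],
    [0.053, 0.117, -0.004],
    [0.071, 0.157, -0.004],
    [0.09, 0.197, -0.004]
  ],
  "angular": [
    [0, 0, 0],
    [0, 0, 0],
    [0, 0, 0],
    [0, 0, 0],
    [0, 0, 0]
  ],
  "claw": [1, 1, 1, 1, 1]
}}

```text
clock: 6.6
eef_pos: [0.537, 0.1199, 0.3253]
tcp_rot: [-0.005, 1.0, -0.0, 0.006]
ft_force: [0.4, 0.7, -1.2]
width: 0.0246
```

```bash
python3 -c "from h import *;go(.6057,-.0375,.32,0)"
```

```text
slide [0.0687, 0.1574, 0.0046] ang [-0.01, -0.013, -0.0] pos [0.537  0.1199 0.3253] t 6.6 F [ 0.4  0.7 -1.2] w 0.0246 j [0.19 0.24 1.5  0.01 1.4  0.19]
```

{"fn": "send_rows", "kwargs": {
  "slide": [
    [0.018, 0.04, 0.005],
    [0.036, 0.08, 0.005],
    [0.054, 0.12, 0.005],
    [0.069, 0.157, 0.005],
    [0.069, 0.157, 0.005]
  ],
  "angular": [
    [-0.005, -0.007, 0],
    [-0.01, -0.013, 0],
    [-0.01, -0.013, 0],
    [-0.01, -0.013, 0],
    [-0.01, -0.013, 0]
  ],
  "claw": [1, 1, 1, 1, 1]
}}

```text
clock: 7.1
eef_pos: [0.6071, -0.0416, 0.3183]
tcp_rot: [0.001, 1.0, -0.003, -0.0]
ft_force: [-0.3, 0.3, -1.2]
width: 0.0249
```

```bash
python3 -c "
from h import *
go(.6057,-.0375,.32,0)
S=cams.read_camera('scene');T=cams.read_camera('top')
cr=lambda im,x,y:cv2.resize(im[y:y+75,x:x+97,::-1],(388,300),interpolation=cv2.INTER_CUBIC)
cv2.imwrite('pics/c4.png',np.hstack([cr(S,170,110),cr(T,225,110)]))
c,f=K('scene')
for z in(.168,.212):
  p=np.array(c['R'])@[.6057,-.0375,z]+c['t'];print(z,p[:2]/p[2]*f+[c['cx'],c['cy']])
"
```

```text
slide [-0.0014, -0.0041, -0.0018] ang [0.002, 0.001, -0.005] pos [ 0.6071 -0.0416  0.3183] t 7.1 F [-0.3  0.3 -1.2] w 0.0249 j [-0.09  0.34  1.36 -0.    1.44 -0.08]
0.168 [217.49585135 175.49793637]
0.212 [216.41144052 160.76894757]
```

View pics/c4.png

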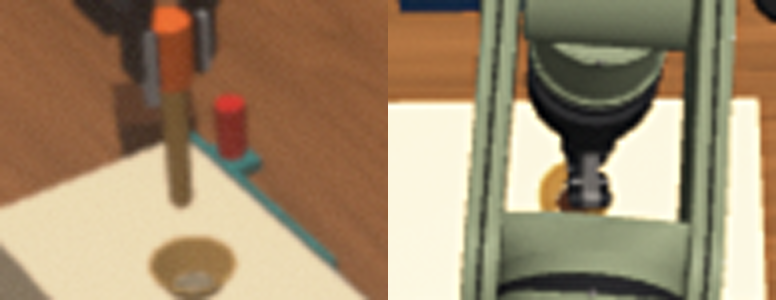

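The tip is at scene px (214.6,159), against (216.4,160.8) predicted for dead centre. That matches the 4 mm the arm still has to go. I'll correct that and lower.

{"fn": "send_rows", "kwargs": {
  "slide": [
    [-0.0015, -0.004, 0],
    [-0.0015, -0.004, 0],
    [-0.0015, -0.004, 0.02],
    [-0.0015, -0.004, 0.04],
    [-0.0015, -0.004, 0.06]
  ],
  "angular": [
    [0, 0, 0],
    [0, 0, 0],
    [0, 0, 0],
    [0, 0, 0],
    [0, 0, 0]
  ],
  "claw": [1, 1, 1, 1, 1]
}}

```text
clock: 7.7
eef_pos: [0.6039, -0.0323, 0.2586]
tcp_rot: [-0.0, 1.0, -0.0, -0.0]
ft_force: [0.3, -0.5, -1.5]
width: 0.0247
```

```bash
python3 -c "from h import *;go(.6057,-.0375,.215,0)"
```

```text
slide [0.0018, 0.0052, 0.0436] ang [-0.001, 0.0, -0.0] pos [ 0.6039 -0.0323  0.2586] t 7.7 F [ 0.3 -0.5 -1.5] w 0.0247 j [-0.07  0.36  1.48  0.    1.3  -0.07]
```

{"fn": "send_rows", "kwargs": {
  "slide": [
    [0.002, 0.005, 0],
    [0.002, 0.005, 0],
    [0.002, 0.005, 0]
  ],
  "angular": [
    [0, 0, 0],
    [0, 0, 0],
    [0, 0, 0]
  ],
  "claw": [1, 1, 1]
}}

```text
clock: 8.0
eef_pos: [0.6065, -0.037, 0.2601]
tcp_rot: [-0.0, 1.0, 0.0, 0.001]
ft_force: [0.0, -0.0, -0.1]
width: 0.0247
```

```bash
python3 -c "from h import *;go(.6057,-.0375,.215,0)"
```

```text
slide [-0.0009, 0.0005, 0.0451] ang [-0.001, -0.002, 0.0] pos [ 0.6065 -0.037   0.2601] t 8.0 F [ 0.  -0.  -0.1] w 0.0247 j [-0.08  0.36  1.47  0.    1.3  -0.08]
```

{"fn": "send_rows", "kwargs": {
  "slide": [
    [-0.001, 0, 0.01],
    [-0.001, 0, 0.02],
    [-0.001, 0, 0.03],
    [-0.001, 0, 0.04],
    [-0.001, 0, 0.042]
  ],
  "angular": [
    [0, 0, 0],
    [0, 0, 0],
    [0, 0, 0],
    [0, 0, 0],
    [0, 0, 0]
  ],
  "claw": [1, 1, 1, 1, 1]
}}

```text
clock: 8.5
eef_pos: [0.6047, -0.037, 0.216]
tcp_rot: [-0.0, 1.0, 0.0, -0.001]
ft_force: [0.4, -0.3, -0.2]
width: 0.0245
```

No contact force, and the tip is about 3 mm above the floor. Release, then rise.

{"fn": "send_rows", "kwargs": {
  "slide": [
    [0, 0, 0],
    [0, 0, 0],
    [0, 0, 0],
    [0, 0, 0],
    [0, 0, 0]
  ],
  "angular": [
    [0, 0, 0],
    [0, 0, 0],
    [0, 0, 0],
    [0, 0, 0],
    [0, 0, 0]
  ],
  "claw": [-1, -1, -1, -1, -1]
}}

```text
clock: 9.0
eef_pos: [0.6049, -0.037, 0.2164]
tcp_rot: [-0.0, 1.0, 0.0, -0.0]
ft_force: [-0.3, 0.1, -0.1]
width: 0.0854
```

{"fn": "send_rows", "kwargs": {
  "slide": [
    [0, 0, -0.03],
    [0, 0, -0.07],
    [0, 0, -0.11],
    [0, 0, -0.15],
    [0, 0, -0.15]
  ],
  "angular": [
    [0, 0, 0],
    [0, 0, 0],
    [0, 0, 0],
    [0, 0, 0],
    [0, 0, 0]
  ],
  "claw": [-1, -1, -1, -1, -1]
}}

```text
clock: 9.5
eef_pos: [0.6068, -0.0372, 0.3734]
tcp_rot: [0.0, 1.0, 0.0, 0.006]
ft_force: [0.3, 0.7, 0.2]
width: 0.0855
```

{"fn": "send_rows", "kwargs": {
  "slide": [
    [0, 0.05, 0],
    [0, 0.1, 0],
    [0, 0.15, 0],
    [0, 0.2, 0],
    [0, 0.2, 0]
  ],
  "angular": [
    [0, 0, 0],
    [0, 0, 0],
    [0, 0, 0],
    [0, 0, 0],
    [0, 0, 0]
  ],
  "claw": [-1, -1, -1, -1, -1]
}}

```text
clock: 10.0
eef_pos: [0.6061, -0.2432, 0.3717]
tcp_rot: [0.001, 1.0, -0.003, 0.005]
ft_force: [0.6, 0.7, -0.9]
width: 0.0852
```

```bash
python3 -c "
from h import *
S=cams.read_camera('scene');T=cams.read_camera('top')
cr=lambda im,x,y:cv2.resize(im[y:y+75,x:x+97,::-1],(388,300),interpolation=cv2.INTER_CUBIC)
cv2.imwrite('pics/c5.png',np.hstack([cr(S,170,110),cr(T,225,130)]))
print(blobs(S,'orange',(190,120,250,180)),blobs(T,'orange',(225,120,320,200)),'red',blobs(S,'red',(190,110,270,175)),blobs(T,'red',(260,180,350,200)))
c,f=K('scene')
"
```

```text
[([213, 153, 9, 13, 80], [216.94, 157.95])] [([267, 150, 10, 11, 86], [271.51, 154.69]), ([250, 199, 13, 1, 13], [256.0, 199.0]), ([281, 199, 9, 1, 9], [285.0, 199.0])] red [([225, 134, 5, 4, 16], [227.0, 135.5])] [([305, 186, 7, 8, 38], [307.76, 189.37])]
```

View pics/c5.png

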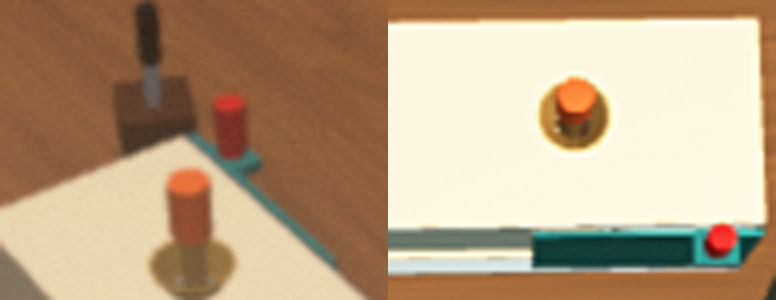

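The pin stands in the funnel with its grip just above the mouth (cap face at scene (216.5,154.3), top (271.2,153)). The knob is still at the shut position. I'll check the height and hand in.

```bash
python3 -c "
from h import *
print('pin top',tri((216.5,154.3),(271.2,153)),'home would be',.168+.062)
print('knob',tri((227,135.5),(307.9,188.6)))
s=sensors.observe();print(s['clock'],np.abs(s['joint_vel']).max())
X,e=tri((216.5,154.3),(271.2,153))
if X[2]<.24: print(ctrl.finish_job())
"
```

```text
pin top (array([ 0.60506205, -0.03597964,  0.23119023]), np.float64(3.1008517514603496e-05)) home would be 0.23
knob (array([ 0.51360215, -0.13692012,  0.1892481 ]), np.float64(8.036132759124792e-06))
10.1 0.04397920290203398
the job is handed in; nothing more can be done
None
```

I shut the teal door by its red knob, then moved the large orange-gripped brass pin from its stand into the roof hole and released it. I handed in at about 10 s of the 56 s limit, and no verdict came back.

- **Door:** It hit its stop at knob y ≈ -0.139, with 21 N on the wrist. The last two-view check put the knob 99 mm in -y and 92 mm in -x from the hole, against 100 and 92 mm when shut.
- **Pin:** The top of the pin stands at z = 0.231 m (0.230 m means fully home), within 2 mm of the hole's axis. It looks upright in both views, though I did not measure its lean.
- **Robot:** The gripper was open and clear of everything at hand-in. The arm was still settling slightly, at 0.04 rad/s.

One reading misled me. I took a position before the arm had settled over the hole, so my correction overshot by 5 mm. I fixed that with the tip already at the funnel's throat and no contact force showing. None of the final checks failed or disagreed.

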